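# Clear the burnisher and click the repair-kit case shut

## Task

The agate burnisher has been left lying across the open repair-kit case, so the lid cannot close. Lay the burnisher down on the cork mat without dropping it, then press the free front edge of the lid down past its spring catch until it clicks and stays fully shut by itself. Leave the teacup and the lacquer jar where they stand.

Things in the scene. Friction and masses are not known exactly. Their poses are not given: they have to be found in the camera images.
- case: dark wooden repair-kit case, fixed to the shelf top, 130 (x) by 100 (y) by 45 mm high to its rim, walls 6 mm. Origin: centre of its underside; z up. The lid is hinged along the rim on its +x side; the brass spring roller catch stands out 20 mm from the middle of its -x side (the front), all of it below the rim
- lid (a joint): angle of the case's lid in rad: 0 = fully shut, growing as it opens; a weak hinge spring holds it ajar at 0.3 to 0.5. The catch is met at about 0.09; clicking past it takes about 8 to 10 N pressed down at lid_press (more nearer the hinge). Past the catch the lid snaps to 0 and is held; let go before that, it springs open again
- lid_press (a point): middle of a brass thumb plate on the lid's top face, 23 mm in from the lid's free front edge and 115 mm from the hinge line; when shut it is at x = -50 mm, y = 0, z = 53 mm in the case's frame. The lid is a plate 138 (x) by 104 (y) by 8 mm, hinged along y
- lid_hinge (a point): middle of the hinge line, at x = +65 mm, y = 0, z = 45 mm in the case's frame
- burnisher: agate burnisher, about 60 g: eight-sided wooden handle 165 mm long, 18 mm across flats, then 20 mm brass ferrule and 25 mm brown agate tip. Origin: on its axis, mid-handle, near its balance point; +x points to the agate. It starts lying across the case's side walls under the ajar lid (12 mm of room above it), along the case's y, its butt end overhanging the +y side by some 50 mm
- burnisher_grip (a point): point on the burnisher's axis in the overhanging part of the handle, 62 mm from the origin towards the butt end (20 mm from the butt); pinch across the handle here from above
- mat: cork mat, fixed, 160 (x) by 260 (y) by 6 mm thick. Origin: centre of its underside
- cup: pale green teacup with gold-mended seams, 80 mm wide, 58 mm high, fragile. Origin: centre of its underside
- jar: squat red lacquer jar with knobbed lid, 88 mm wide, 74 mm high. Origin: centre of its underside
- vise: cast-iron vise holding an upright split bamboo flower holder, fixed; base 150 (x) by 70 (y) mm, screw handle to its -x side, bamboo 51 mm wide, its top 208 mm up. Origin: centre of its underside
Mind the look-alikes: they are no part of the job. There is more than one size of the burnisher; the one meant has the size given above.

How it is judged:
By the outcome, as a careful person would: the job done as asked, in the order asked, and still so for the second after the job is handed in, with the robot touching nothing.
It also fails if it takes over 54 s, if anything falls off the work surface, if the arm or the gripper's body presses on something with over 40 N, if the wrist force passes 120 N, or if a joint passes its speed limit or range.

## Robot

A 6-joint arm with a two-finger parallel gripper is mounted at the origin on the work surface. World frame = base frame: x ahead of the robot, y to its left, z up, the work surface at z = 0. Lengths are in m, angles in degrees, forces in N, time in s.
With the tool pointing down it reaches from about 0.325 to 0.925 m from the base axis. Payload 3.1 kg.
Tool frame: the origin (TCP) lies midway between the tips of the shut fingers; the grasp point (between the pads) lies 19 mm behind it; z points along the fingers, y is the line along which they close (so a half turn about z gives the same grasp; the last joint's range is limited). The gripper opens to 85 mm and grips with 20 to 120 N. Pads are 22 mm wide; open, the fingers measure 114 mm over their backs; the gripper's body (76 mm by 85 mm) begins 54 mm behind the grasp point. The pads swing forward as they close: fully open they stand 13 mm farther back than shut.
Start: joints at [-75.413, 12.427, 92.441, -0, 75.132, -6.429], TCP at [0.224, -0.583, 0.231] pointing down, gripper open.
Joint ranges: [-157.48, 157.48], [-44.54, 120.13], [17.64, 146.25], [-64.5, 244.5], [7.68, 150.69], [-147.95, 147.95]. Speed limits (degrees/s): [159.86, 159.86, 180, 180, 180, 180].

## Interface

Orientations are given as [roll, pitch, yaw] about the fixed x, y, z axes, in that order (R = Rz(yaw) Ry(pitch) Rx(roll)).
In Python, from workcell import r, eyes, job gives the robot as it stands.
- The arm moves only by the shell command python3 -m crank 'ROWS' [FORCE]. ROWS is JSON, a list of rows, each an object of numbers: "gripper": the opening, from -1 (shut) to 1 (fully open), so that 0 is half open; "tx", "ty", "tz": the shift along the tool's x, y, z in mm; "wx", "wy", "wz": the turn, a rotation vector about the tool's x, y, z in rad. A call has 1 to 10 rows; each row is the pose to reach, as a shift and turn from the pose commanded when the call began, along the tool's axes at that moment; what a row does not reach only later rows make up. A row lasts 1/10 s, in which the tool goes at most 50 mm and 8.59 degrees, less where a joint would pass 70% of its speed; a pose out of reach is approached as far as the arm can. A call with a gripper value outside its range is refused whole. The fingers move at their own pace and stop on an object; FORCE is the grip in N (left out, the last holds). Time passes only in rows, so rows that repeat a pose let the fingers close. It gives the time, the measured TCP pose, the force, the opening and the grip force at its end, in the units of the state.
- r.get_obs(): the state, without advancing time (a new reading comes with each control period).
- eyes.snapshot(name): name is "scene" or "side" or "wrist"; returns a dict with "color" (384x512x3 uint8, red, green, blue), "camera_matrix" (3x3 intrinsics, pixels), "eye" and "attitude" of the camera in the world. Camera axes: x right, y up, looking along -z (the intrinsics and any distortion apply to the point x, -y, -z); pixel columns grow to the right and rows downward; lengths in m; the calibration is good to about 2 mm. A picture is of the moment at which its call begins. There is no depth.
- job.job_done(): hands the job in; it is judged then, once.
The state is a dict: "t": time; "joints": joint angles; "joint_vel": joint speeds; "tau": joint torques, N m; "tool_pos": TCP position; "tool_rot": TCP orientation; "wrist_force": force on the tool from outside, world axes, zero at the start; "moment": the same for the moment, N m; "finger_gap": finger opening in m; "finger_force": force on a finger pad.
Only numpy, scipy, OpenCV 4.12 (cv2) and the standard library are available. Lean on these libraries where they do the work, as an engineer would, in place of code of your own. Each camera call takes 0.05 s, during which the arm holds its last target. There are 200 camera calls.

## Working session

There is one attempt and no reset: what is moved stays moved. The work goes in short steps, Python scripts to look and compute and a shell command to move; the robot and the scene stay as the last step left them, time stands still between calls to the robot, and variables do not carry over. Pictures are saved under pics/ and viewed, at most 11 in all, crops included, and the job is handed in when it is done.

```bash
mkdir -p pics; ls
python3 - <<'E'
from workcell import r,eyes,job
import cv2,numpy as np
print(r.get_obs())
for n in("scene","side"):
    s=eyes.snapshot(n); cv2.imwrite(f"pics/{n}0.png",s["color"][:,:,::-1])
    print(n,{k:s[k] for k in s if k!="color"})
E
```

```text
pics
{'t': 0.0, 'joints': array([-7.54137749e+01,  1.24762191e+01,  9.25276845e+01, -1.33011051e-03,
        7.51329975e+01, -6.42939284e+00]), 'joint_vel': array([ 0.05866602, -0.06129818, -0.02961757,  0.00202275, -0.06109694,
       -0.0258496 ]), 'tau': array([-1.92201798e-03, -3.96845233e+01, -3.03855157e+01, -3.06558341e-04,
        9.56712349e-03, -3.15700191e-06]), 'tool_pos': array([ 0.22393937, -0.58263382,  0.22998135]), 'tool_rot': array([-1.79863816e+02, -1.40533080e-02,  2.10159441e+01]), 'wrist_force': array([-0.74520393, -0.14032628,  0.45835287]), 'moment': array([ 0.00076019,  0.00703651, -0.02684781]), 'finger_force': 0.0, 'finger_gap': 0.08524076481083308}
scene {'camera_matrix': array([[404.8605769 ,   0.        , 261.97527779],
       [  0.        , 404.8605769 , 188.13261722],
       [  0.        ,   0.        ,   1.        ]]), 'eye': array([ 1.28339696, -0.51291239,  0.76055652]), 'attitude': array([53.08381387, -0.3879907 , 61.64629495])}
side {'camera_matrix': array([[380.09139137,   0.        , 256.94798091],
       [  0.        , 380.09139137, 194.82420657],
       [  0.        ,   0.        ,   1.        ]]), 'eye': array([0.06663619, 0.72200765, 0.60365863]), 'attitude': array([  59.73444193,   -0.5949103 , -152.56759791])}
```

View pics/scene0.png

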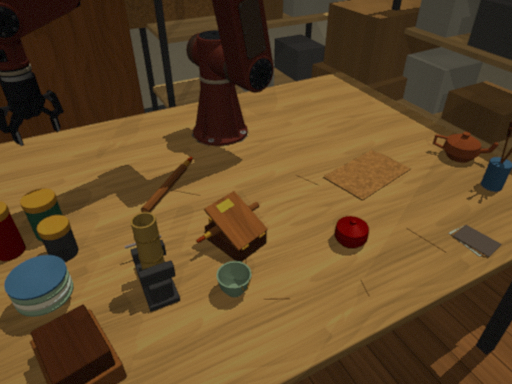

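View pics/side0.png

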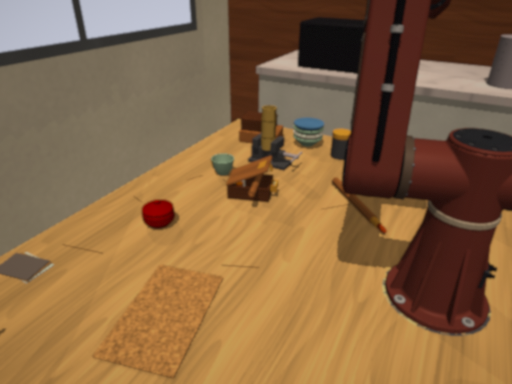

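The scene view shows the case at about (235,225) with the burnisher's butt at about (258,205) and its tip at (200,240). The mat is at (367,172), the jar at (351,232), the cup at (234,278) and the vise at (155,265). A loose look-alike lies at (168,183). The side view shows the case at (250,182) and the mat at (162,318).

```bash
cat > h.py <<'E'
from workcell import r,eyes,job
import cv2,numpy as np
from scipy.spatial.transform import Rotation as R
def ray(s,uv):
    K=s["camera_matrix"]; d=np.linalg.inv(K)@[uv[0],uv[1],1]
    return s["eye"],R.from_euler("xyz",s["attitude"],degrees=True).as_matrix()@[d[0],-d[1],-d[2]]
def onz(s,uv,z):
    e,d=ray(s,uv); return e+d*(z-e[2])/d[2]
def tri(rays):
    A=0;b=0
    for e,d in rays:
        d=d/np.linalg.norm(d);P=np.eye(3)-np.outer(d,d);A=A+P;b=b+P@e
    return np.linalg.solve(A,b)
def proj(s,p):
    c=R.from_euler("xyz",s["attitude"],degrees=True).as_matrix().T@(np.array(p)-s["eye"])
    q=s["camera_matrix"]@[c[0],-c[1],-c[2]]; return q[:2]/q[2]
E
python3 - <<'E'
from h import *
s=eyes.snapshot("scene"); d=eyes.snapshot("side")
def quad(s,m,n):
    cs=cv2.findContours(m,0,2)[0]; print(n,[ (round(cv2.contourArea(c)),[round(v) for v in c.mean((0,1))]) for c in cs if cv2.contourArea(c)>15])
np.set_printoptions(precision=4,suppress=True)
for uv in [(368,150),(325,177),(367,196),(410,170)]: print("mat",onz(s,uv,.006))
for uv in [(168,266),(223,276),(162,372),(97,353)]: print("matside",onz(d,uv,.006))
print("jar",onz(s,(351,234),.035),onz(d,(158,214),.035)); print("cup",onz(s,(234,278),.03),onz(d,(222,165),.03))
a=cv2.resize(s["color"][175:275,180:290],None,fx=5,fy=5,interpolation=cv2.INTER_CUBIC)
b=cv2.resize(d["color"][140:210,215:285],None,fx=5,fy=5,interpolation=cv2.INTER_CUBIC)
im=np.zeros((500,800,3),np.uint8);
a=cv2.resize(a,(440,400));b=cv2.resize(b,(350,350));im[:400,:440]=a;im[:350,445:795]=b
cv2.imwrite("pics/crop1.png",im[:400,:,::-1])
E
```

```text
mat [0.3793 0.4097 0.006 ]
mat [0.4443 0.1768 0.006 ]
mat [0.5857 0.2315 0.006 ]
mat [0.543  0.4499 0.006 ]
matside [0.564  0.2048 0.006 ]
matside [0.4318 0.173  0.006 ]
matside [0.3973 0.428  0.006 ]
matside [0.5259 0.4529 0.006 ]
jar [0.7184 0.0604 0.035 ] [0.6993 0.0743 0.035 ]
cup [ 0.7048 -0.2687  0.03  ] [ 0.7145 -0.2771  0.03  ]
```

View pics/crop1.png

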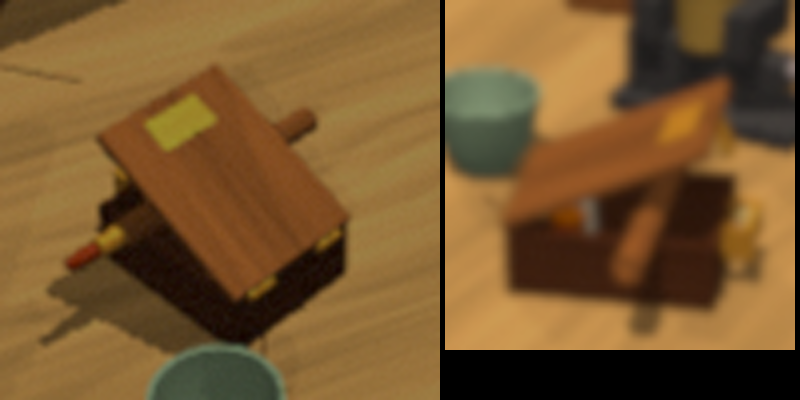

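The crops show the case, the ajar lid with its thumb plate at (225,205) in scene and (263,164) in side, and the butt end at (256,205) in scene and (251,194) in side.

Run:
```python
from h import *
np.set_printoptions(precision=4,suppress=True)
s=eyes.snapshot("scene"); d=eyes.snapshot("side")
S=lambda u,v:ray(s,(180+u/4,175+v/4)); D=lambda u,v:ray(d,(215+(u-445)/5,140+v/5))
print("plate",tri([S(181,122),D(683,122)]))
print("butt",tri([S(308,122),D(627,265)]))
print("tip(scene z.054)",onz(s,(180+68/4,175+264/4),.054))
print("frontcorner+y",tri([S(215,65),D(728,82)]))
print("hingecorner+y",tri([S(347,215),D(510,215)]))
print("hinge corners z.047",onz(s,(239.2,250),.049),onz(s,(266.7,228.7),.049))
print("case bottom +y side",onz(d,(228,198),0),onz(d,(269,201),0))
print("case bottom +x scene",onz(s,(180+245/4,175+345/4),0),onz(s,(180+345/4,175+270/4),0))
```

```text
plate [ 0.5295 -0.2116  0.1006]
butt [ 0.5163 -0.1135  0.0537]
tip(scene z.054) [ 0.5744 -0.3074  0.054 ]
frontcorner+y [ 0.5039 -0.1881  0.133 ]
hingecorner+y [ 0.6092 -0.135   0.0521]
hinge corners z.047 [ 0.6466 -0.2267  0.049 ] [ 0.6113 -0.1309  0.049 ]
case bottom +y side [ 0.6076 -0.1389  0.    ] [ 0.4878 -0.1833  0.    ]
case bottom +x scene [ 0.6405 -0.2195 -0.    ] [ 0.6116 -0.1316  0.    ]
```

```bash
python3 -m crank '[{"tx":44,"ty":-31,"tz":0,"wz":-0.15,"gripper":1},{"tx":88,"ty":-63,"tz":0,"wz":-0.3,"gripper":1},{"tx":132,"ty":-94,"tz":0,"wz":-0.45,"gripper":1},{"tx":176,"ty":-125,"tz":0,"wz":-0.6,"gripper":1},{"tx":220,"ty":-157,"tz":0,"wz":-0.75,"gripper":1},{"tx":264,"ty":-188,"tz":0,"wz":-0.9,"gripper":1},{"tx":308,"ty":-219,"tz":0,"wz":-1.05,"gripper":1},{"tx":352,"ty":-250,"tz":0,"wz":-1.2,"gripper":1},{"tx":396,"ty":-282,"tz":0,"wz":-1.35,"gripper":1},{"tx":440,"ty":-313,"tz":10,"wz":-1.495,"gripper":1}]' 60
python3 - <<'E'
from h import *
s=eyes.snapshot("wrist"); o=r.get_obs(); print(o["t"],o["tool_pos"],o["tool_rot"],s["eye"],s["attitude"])
print(proj(s,[.522,-.133,.054]))
cv2.imwrite("pics/w1.png",s["color"][:,:,::-1])
E
```

```text
0.35 [ 0.22412179 -0.58322788  0.23097945] [-1.79964339e+02 -2.00539670e-03  2.10183924e+01] [ 0.28626562 -0.55950365  0.37286931] [-1.51052553e+01  4.28662054e-02 -6.89628994e+01]
[-204.07159204 -454.82138637]schema error: expected keys gripper, tx, ty, tz, wx, wy, wz
```

View pics/w1.png

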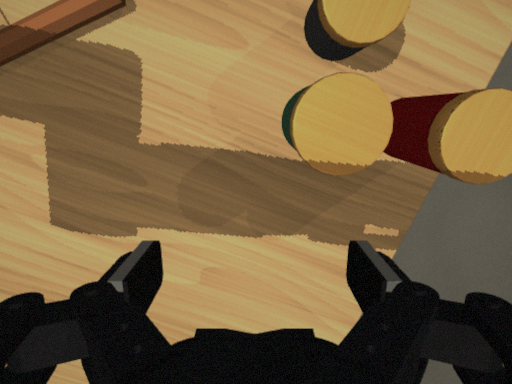

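The rows need all seven keys, so the arm has not moved. This picture only shows the jars below the start pose.

```bash
python3 -m crank '[{"tx":44,"ty":-31,"tz":0,"wx":0,"wy":0,"wz":-0.15,"gripper":1},{"tx":88,"ty":-63,"tz":0,"wx":0,"wy":0,"wz":-0.3,"gripper":1},{"tx":132,"ty":-94,"tz":0,"wx":0,"wy":0,"wz":-0.45,"gripper":1},{"tx":176,"ty":-125,"tz":0,"wx":0,"wy":0,"wz":-0.6,"gripper":1},{"tx":220,"ty":-157,"tz":0,"wx":0,"wy":0,"wz":-0.75,"gripper":1},{"tx":264,"ty":-188,"tz":0,"wx":0,"wy":0,"wz":-0.9,"gripper":1},{"tx":308,"ty":-219,"tz":0,"wx":0,"wy":0,"wz":-1.05,"gripper":1},{"tx":352,"ty":-250,"tz":0,"wx":0,"wy":0,"wz":-1.2,"gripper":1},{"tx":396,"ty":-282,"tz":0,"wx":0,"wy":0,"wz":-1.35,"gripper":1},{"tx":440,"ty":-313,"tz":10,"wx":0,"wy":0,"wz":-1.495,"gripper":1}]' 60
python3 -m crank '[{"tx":0,"ty":0,"tz":0,"wx":0,"wy":0,"wz":0,"gripper":1},{"tx":0,"ty":0,"tz":0,"wx":0,"wy":0,"wz":0,"gripper":1}]'
python3 - <<'E'
from h import *
s=eyes.snapshot("wrist"); o=r.get_obs(); print(o["t"],o["tool_pos"],o["tool_rot"],s["eye"],s["attitude"])
print(proj(s,[.522,-.133,.054]))
cv2.imwrite("pics/w2.png",s["color"][:,:,::-1])
E
```

```text
t: 1.35
tool_pos: [0.5019, -0.1654, 0.227]
tool_rot: [179.9, 0.1, 107.0]
wrist_force: [1.0, -0.9, 0.2]
finger_gap: 0.0856
finger_force: 0.0
t: 1.55
tool_pos: [0.5006, -0.166, 0.2256]
tool_rot: [-180.0, 0.0, 106.8]
wrist_force: [-1.0, -0.4, 0.6]
finger_gap: 0.0855
finger_force: 0.0
1.6 [ 0.50019927 -0.1670581   0.22573094] [-1.79960451e+02  2.32750319e-02  1.06681838e+02] [ 0.48230389 -0.10270958  0.36762826] [-15.12511411   0.04664526  16.82226399]
[283.22340832 151.80615831]
```

View pics/w2.png

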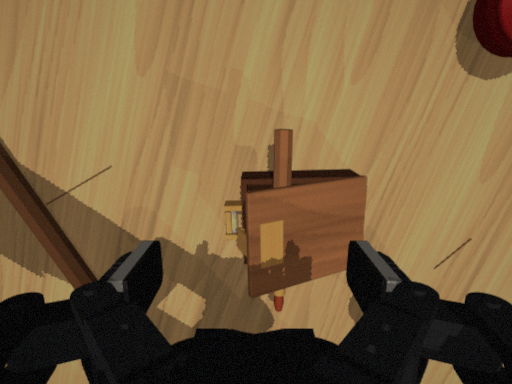

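The overhanging handle runs from its butt at (284,129) to the case wall at (283,186). The agate tip is at (279,309), and the thumb plate is at (271,243).

Run:
```python
from h import *
np.set_printoptions(precision=4,suppress=True)
s=eyes.snapshot("wrist"); o=r.get_obs(); p=o["tool_pos"];Rt=R.from_euler("xyz",o["tool_rot"],degrees=True)
b=onz(s,(283.5,129.5),.061); e=onz(s,(283,183),.063); t=onz(s,(279,309),.052)
a=(t-b)/np.linalg.norm((t-b)[:2]); g=b+.02*a
print(b,e,t,np.linalg.norm((t-b)[:2]),np.degrees(np.arctan2(*a[1::-1])),g)
for q in(g,onz(s,(271,243),.1006)): print(q,Rt.inv().apply(q-p)*1000)
print(o["tool_rot"])
```

```text
[ 0.5144 -0.1128  0.061 ] [ 0.5302 -0.1634  0.063 ] [ 0.5748 -0.3119  0.052 ] 0.20809842220283756 -73.11167446433066 [ 0.5202 -0.1319  0.0601]
[ 0.5202 -0.1319  0.0601] [ 28.6809  29.685  165.6546]
[ 0.5314 -0.2142  0.1006] [-53.3762  16.9588 125.2322]
[-179.9717    0.0254  106.5984]
```

```bash
python3 -m crank '[{"tx":29,"ty":29.5,"tz":20,"wx":0,"wy":0,"wz":0,"gripper":1},{"tx":29,"ty":29.5,"tz":65,"wx":0,"wy":0,"wz":0,"gripper":1},{"tx":29,"ty":29.5,"tz":110,"wx":0,"wy":0,"wz":0,"gripper":1},{"tx":29,"ty":29.5,"tz":145,"wx":0,"wy":0,"wz":0,"gripper":1},{"tx":29,"ty":29.5,"tz":165,"wx":0,"wy":0,"wz":0,"gripper":1},{"tx":29,"ty":29.5,"tz":179,"wx":0,"wy":0,"wz":0,"gripper":1},{"tx":29,"ty":29.5,"tz":179,"wx":0,"wy":0,"wz":0,"gripper":1},{"tx":29,"ty":29.5,"tz":179,"wx":0,"wy":0,"wz":0,"gripper":0},{"tx":29,"ty":29.5,"tz":179,"wx":0,"wy":0,"wz":0,"gripper":-0.4},{"tx":29,"ty":29.5,"tz":179,"wx":0,"wy":0,"wz":0,"gripper":-0.4}]' 60
python3 - <<'E'
from h import *
s=eyes.snapshot("wrist"); cv2.imwrite("pics/w3.png",s["color"][:,:,::-1])
E
```

```text
t: 2.65
tool_pos: [0.5217, -0.1315, 0.0485]
tool_rot: [179.8, 0.1, 106.7]
wrist_force: [0.1, 0.4, 0.5]
finger_gap: 0.0438
finger_force: 0.0
```

View pics/w3.png

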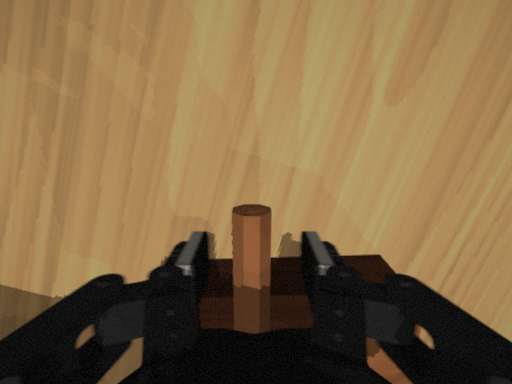

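The handle at x≈252 sits midway between the fingers (208 and 302), so I'll close, lift slightly and draw it out.

```bash
python3 -m crank '[{"tx":0,"ty":0,"tz":1,"wx":0,"wy":0,"wz":0,"gripper":-1},{"tx":0,"ty":0,"tz":1,"wx":0,"wy":0,"wz":0,"gripper":-1},{"tx":0,"ty":0,"tz":1,"wx":0,"wy":0,"wz":0,"gripper":-1},{"tx":0,"ty":0,"tz":1,"wx":0,"wy":0,"wz":0,"gripper":-1},{"tx":0,"ty":0,"tz":1,"wx":0,"wy":0,"wz":0,"gripper":-1},{"tx":0,"ty":0,"tz":1,"wx":0,"wy":0,"wz":0,"gripper":-1}]' 60
python3 -m crank '[{"tx":0,"ty":0,"tz":-3,"wx":0,"wy":0,"wz":0,"gripper":-1},{"tx":0,"ty":0,"tz":-5,"wx":0,"wy":0,"wz":0,"gripper":-1},{"tx":0,"ty":0,"tz":-5,"wx":0,"wy":0,"wz":0,"gripper":-1}]' 60
python3 - <<'E'
from h import *
s=eyes.snapshot("scene"); d=eyes.snapshot("side")
a=cv2.resize(s["color"][165:275,180:290],(400,400),interpolation=cv2.INTER_CUBIC)
b=cv2.resize(d["color"][120:220,205:305],(400,400),interpolation=cv2.INTER_CUBIC)
cv2.imwrite("pics/c2.png",np.hstack([a,b])[:,:,::-1])
E
```

```text
t: 3.3
tool_pos: [0.5209, -0.1309, 0.0465]
tool_rot: [179.9, 0.0, 106.7]
wrist_force: [-0.0, 0.5, 5.3]
finger_gap: 0.0161
finger_force: 62.0
t: 3.6
tool_pos: [0.5199, -0.1306, 0.0504]
tool_rot: [-180.0, -0.0, 106.7]
wrist_force: [0.1, 0.3, -0.4]
finger_gap: 0.0161
finger_force: 61.3
```

View pics/c2.png

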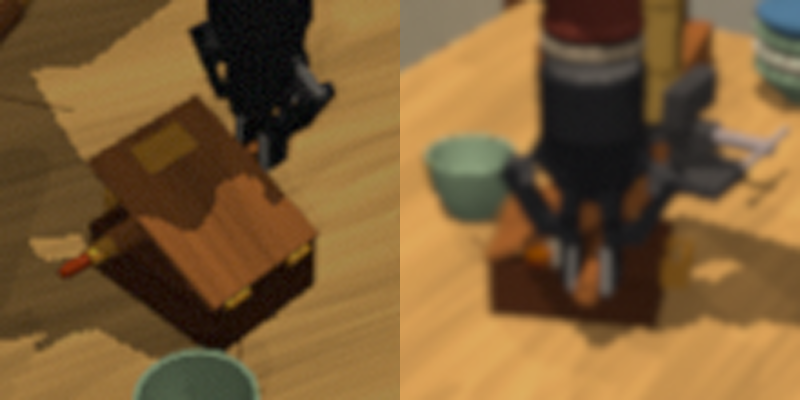

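The grip holds at 61 N and the agate end has risen slightly off the wall. Next I draw it straight out along the tool's +x.

```bash
python3 -m crank '[{"tx":10,"ty":0,"tz":0,"wx":0,"wy":0,"wz":0,"gripper":-1},{"tx":25,"ty":0,"tz":0,"wx":0,"wy":0,"wz":0,"gripper":-1},{"tx":45,"ty":0,"tz":0,"wx":0,"wy":0,"wz":0,"gripper":-1},{"tx":65,"ty":0,"tz":0,"wx":0,"wy":0,"wz":0,"gripper":-1},{"tx":85,"ty":0,"tz":0,"wx":0,"wy":0,"wz":0,"gripper":-1},{"tx":105,"ty":0,"tz":0,"wx":0,"wy":0,"wz":0,"gripper":-1},{"tx":125,"ty":0,"tz":0,"wx":0,"wy":0,"wz":0,"gripper":-1},{"tx":145,"ty":0,"tz":0,"wx":0,"wy":0,"wz":0,"gripper":-1},{"tx":165,"ty":0,"tz":0,"wx":0,"wy":0,"wz":0,"gripper":-1},{"tx":185,"ty":0,"tz":0,"wx":0,"wy":0,"wz":0,"gripper":-1}]' 60
python3 -m crank '[{"tx":15,"ty":0,"tz":-15,"wx":0,"wy":0,"wz":0,"gripper":-1},{"tx":30,"ty":0,"tz":-40,"wx":0,"wy":0,"wz":0,"gripper":-1},{"tx":40,"ty":0,"tz":-50,"wx":0,"wy":0,"wz":0,"gripper":-1},{"tx":40,"ty":0,"tz":-50,"wx":0,"wy":0,"wz":0,"gripper":-1}]' 60
python3 - <<'E'
from h import *
s=eyes.snapshot("scene"); d=eyes.snapshot("side");o=r.get_obs();print(o["tool_pos"],o["tool_rot"])
cv2.imwrite("pics/c3.png",np.hstack([s["color"][60:310,130:430],d["color"][100:350,80:380]])[:,:,::-1])
m=[onz(s,u,.006) for u in [(368,150),(325,177),(367,196),(410,170)]]
E
```

```text
t: 4.7
tool_pos: [0.4658, 0.0483, 0.0506]
tool_rot: [-180.0, -0.0, 106.7]
wrist_force: [0.9, 0.0, -0.5]
finger_gap: 0.0162
finger_force: 61.3
t: 5.1
tool_pos: [0.4565, 0.0863, 0.1023]
tool_rot: [179.8, 0.0, 106.8]
wrist_force: [-0.2, 0.2, -0.2]
finger_gap: 0.0161
finger_force: 61.3
[0.45529511 0.08496329 0.10041323] [-1.79990587e+02  1.47386335e-02  1.06728881e+02]
```

View pics/c3.png

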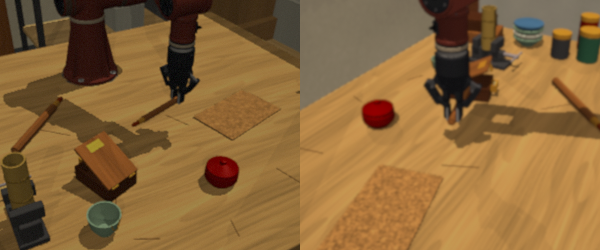

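The burnisher is clear of the case and held level, and the case, cup and jar have not moved. Next I carry it above the mat.

```bash
python3 -m crank '[{"tx":20,"ty":6,"tz":0,"wx":0,"wy":0,"wz":0,"gripper":-1},{"tx":60,"ty":18,"tz":0,"wx":0,"wy":0,"wz":0,"gripper":-1},{"tx":100,"ty":31,"tz":0,"wx":0,"wy":0,"wz":0,"gripper":-1},{"tx":140,"ty":44,"tz":0,"wx":0,"wy":0,"wz":0,"gripper":-1},{"tx":180,"ty":57,"tz":0,"wx":0,"wy":0,"wz":0,"gripper":-1},{"tx":220,"ty":70,"tz":0,"wx":0,"wy":0,"wz":0,"gripper":-1},{"tx":260,"ty":82,"tz":0,"wx":0,"wy":0,"wz":0,"gripper":-1},{"tx":285,"ty":90,"tz":20,"wx":0,"wy":0,"wz":0,"gripper":-1},{"tx":298,"ty":94,"tz":45,"wx":0,"wy":0,"wz":0,"gripper":-1},{"tx":298,"ty":94,"tz":60,"wx":0,"wy":0,"wz":0,"gripper":-1}]' 60
python3 -m crank '[{"tx":0,"ty":0,"tz":0,"wx":0,"wy":0,"wz":0,"gripper":-1},{"tx":0,"ty":0,"tz":0,"wx":0,"wy":0,"wz":0,"gripper":-1}]' 60
python3 - <<'E'
from h import *
s=eyes.snapshot("scene"); d=eyes.snapshot("side");o=r.get_obs();print(o["tool_pos"],o["tool_rot"])
a=cv2.resize(s["color"][120:220,300:425],(450,360),interpolation=cv2.INTER_CUBIC);b=cv2.resize(d["color"][230:384,80:230],(350,360))
cv2.imwrite("pics/c4.png",np.hstack([a,b])[:,:,::-1])
E
```

```text
t: 6.2
tool_pos: [0.4589, 0.3973, 0.0373]
tool_rot: [-179.8, 0.1, 106.8]
wrist_force: [-0.4, -0.5, -1.6]
finger_gap: 0.016
finger_force: 61.3
t: 6.4
tool_pos: [0.4599, 0.3955, 0.0397]
tool_rot: [-179.9, 0.1, 106.6]
wrist_force: [-0.3, -0.2, 0.6]
finger_gap: 0.0166
finger_force: 61.3
[0.46128875 0.39659379 0.04168228] [ 1.79922534e+02 -1.49433020e-02  1.06593762e+02]
```

View pics/c4.png

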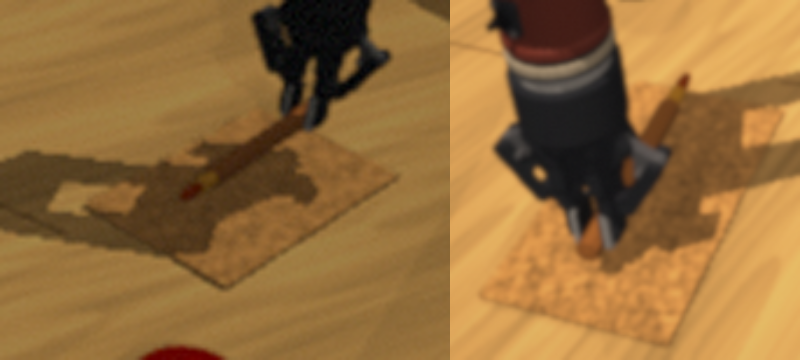

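The burnisher hangs above the mat, with its tip at about (353,173) in scene and (181,264) in side.

Run:
```python
from h import *
s=eyes.snapshot("scene"); d=eyes.snapshot("side")
print(tri([ray(s,(352.3,173)),ray(d,(180.7,263.8))]))
print(tri([ray(s,(386,151)),ray(d,(140.5,336))]))
S=lambda u,v:onz(s,(300+u/3.6,120+v/3.6),.006)
for q in[(228,288),(398,178),(88,207)]:print(S(*q))
D=lambda u,v:onz(d,(80+(u-450)*150/350,230+v*154/360),.006)
for q in[(480,297),(670,345),(782,112)]:print(D(*q))
```

```text
[0.51081378 0.22412447 0.04797717]
[0.45734699 0.41052199 0.04442335]
[0.59572451 0.20890913 0.006     ]
[0.54140038 0.45398618 0.006     ]
[0.44570241 0.17362008 0.006     ]
[0.52585366 0.46242197 0.006     ]
[0.3719829  0.42645805 0.006     ]
[0.42994303 0.17916238 0.006     ]
```

```bash
python3 -m crank '[{"tx":0,"ty":0,"tz":10,"wx":0,"wy":0,"wz":0,"gripper":-1},{"tx":0,"ty":0,"tz":20,"wx":0,"wy":0,"wz":0,"gripper":-1},{"tx":0,"ty":0,"tz":26,"wx":0,"wy":0,"wz":0,"gripper":-1},{"tx":0,"ty":0,"tz":29,"wx":0,"wy":0,"wz":0,"gripper":-1},{"tx":0,"ty":0,"tz":29,"wx":0,"wy":0,"wz":0,"gripper":-1},{"tx":0,"ty":0,"tz":29,"wx":0,"wy":0,"wz":0,"gripper":-1}]' 60
python3 -m crank '[{"tx":0,"ty":0,"tz":1.5,"wx":0,"wy":0,"wz":0,"gripper":-1},{"tx":0,"ty":0,"tz":1.5,"wx":0,"wy":0,"wz":0,"gripper":-1}]' 60
python3 -m crank '[{"tx":0,"ty":0,"tz":1.5,"wx":0,"wy":0,"wz":0,"gripper":-1},{"tx":0,"ty":0,"tz":1.5,"wx":0,"wy":0,"wz":0,"gripper":-1}]' 60
```

```text
t: 7.2
tool_pos: [0.4603, 0.3973, 0.0117]
tool_rot: [-180.0, 0.0, 106.7]
wrist_force: [-0.5, 0.2, -0.6]
finger_gap: 0.016
finger_force: 61.3
t: 7.4
tool_pos: [0.4604, 0.3974, 0.0105]
tool_rot: [180.0, -0.0, 106.7]
wrist_force: [-0.5, 0.0, -0.0]
finger_gap: 0.0162
finger_force: 61.3
t: 7.6
tool_pos: [0.4602, 0.3972, 0.0087]
tool_rot: [-180.0, 0.0, 106.7]
wrist_force: [-0.4, 0.3, -0.6]
finger_gap: 0.0161
finger_force: 61.3
```

```bash
python3 -m crank '[{"tx":0,"ty":0,"tz":1,"wx":0,"wy":0,"wz":0,"gripper":-1},{"tx":0,"ty":0,"tz":1,"wx":0,"wy":0,"wz":0,"gripper":-1}]' 60
python3 -m crank '[{"tx":0,"ty":0,"tz":1,"wx":0,"wy":0,"wz":0,"gripper":-1},{"tx":0,"ty":0,"tz":1,"wx":0,"wy":0,"wz":0,"gripper":-1}]' 60
```

```text
t: 7.8
tool_pos: [0.4604, 0.3973, 0.008]
tool_rot: [180.0, -0.0, 106.7]
wrist_force: [-0.9, -0.0, 1.2]
finger_gap: 0.0161
finger_force: 61.4
t: 8.0
tool_pos: [0.4604, 0.3973, 0.0079]
tool_rot: [-180.0, 0.0, 106.7]
wrist_force: [-2.6, -1.3, 5.4]
finger_gap: 0.016
finger_force: 62.1
```

The mat now carries it (5 N up on the wrist), so I release and rise.

```bash
python3 -m crank '[{"tx":0,"ty":0,"tz":-0.5,"wx":0,"wy":0,"wz":0,"gripper":-0.4},{"tx":0,"ty":0,"tz":-0.5,"wx":0,"wy":0,"wz":0,"gripper":0},{"tx":0,"ty":0,"tz":-0.5,"wx":0,"wy":0,"wz":0,"gripper":0.2},{"tx":0,"ty":0,"tz":-0.5,"wx":0,"wy":0,"wz":0,"gripper":0.2},{"tx":0,"ty":0,"tz":-15,"wx":0,"wy":0,"wz":0,"gripper":0.2},{"tx":0,"ty":0,"tz":-45,"wx":0,"wy":0,"wz":0,"gripper":0.2},{"tx":0,"ty":0,"tz":-95,"wx":0,"wy":0,"wz":0,"gripper":0.2},{"tx":0,"ty":0,"tz":-140,"wx":0,"wy":0,"wz":0,"gripper":0.2},{"tx":0,"ty":0,"tz":-160,"wx":0,"wy":0,"wz":0,"gripper":0.2},{"tx":0,"ty":0,"tz":-160,"wx":0,"wy":0,"wz":0,"gripper":0.2}]' 60
python3 - <<'E'
from h import *
s=eyes.snapshot("wrist"); d=eyes.snapshot("scene");o=r.get_obs();print(o["tool_pos"],o["tool_rot"])
a=cv2.resize(s["color"],(400,300));b=cv2.resize(d["color"][130:280,180:420],(400,250))
cv2.imwrite("pics/c5.png",np.hstack([a[:250],b])[:,:,::-1])
p=np.array([.519,-.220,.16]);print(R.from_euler("xyz",o["tool_rot"],degrees=True).inv().apply(p-o["tool_pos"])*1000)
E
```

```text
t: 9.0
tool_pos: [0.4634, 0.3994, 0.1735]
tool_rot: [179.4, -0.2, 106.7]
wrist_force: [0.4, 0.7, 0.2]
finger_gap: 0.0511
finger_force: 0.0
[0.46035508 0.39729323 0.16758957] [ 1.79931396e+02 -2.21509395e-02  1.06673502e+02]
[-608.16845861 -120.94174836    7.20964164]
```

View pics/c5.png

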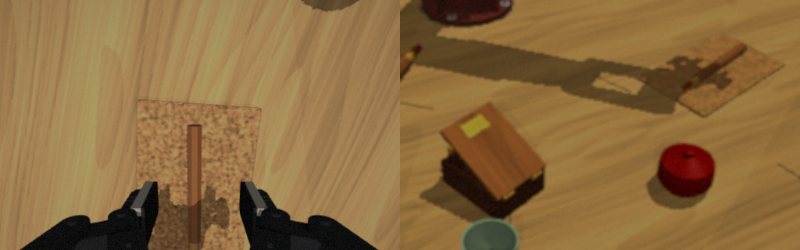

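The burnisher lies on the mat (wrist view, 195,125 down to 195,240) and the cup and jar are untouched. Now I shut the fingers and move above the lid's thumb plate.

```bash
python3 -m crank '[{"tx":-30,"ty":-6,"tz":0,"wx":0,"wy":0,"wz":0,"gripper":-1},{"tx":-75,"ty":-15,"tz":0,"wx":0,"wy":0,"wz":0,"gripper":-1},{"tx":-120,"ty":-24,"tz":0,"wx":0,"wy":0,"wz":0,"gripper":-1},{"tx":-165,"ty":-33,"tz":0,"wx":0,"wy":0,"wz":0,"gripper":-1},{"tx":-210,"ty":-42,"tz":0,"wx":0,"wy":0,"wz":0,"gripper":-1},{"tx":-255,"ty":-51,"tz":0,"wx":0,"wy":0,"wz":0,"gripper":-1},{"tx":-300,"ty":-60,"tz":0,"wx":0,"wy":0,"wz":0,"gripper":-1},{"tx":-345,"ty":-69,"tz":0,"wx":0,"wy":0,"wz":0,"gripper":-1},{"tx":-390,"ty":-78,"tz":0,"wx":0,"wy":0,"wz":0,"gripper":-1},{"tx":-435,"ty":-87,"tz":0,"wx":0,"wy":0,"wz":0,"gripper":-1}]' 60
python3 -m crank '[{"tx":-40,"ty":-8,"tz":0,"wx":0,"wy":0,"wz":0,"gripper":-1},{"tx":-80,"ty":-16,"tz":0,"wx":0,"wy":0,"wz":0,"gripper":-1},{"tx":-120,"ty":-24,"tz":0,"wx":0,"wy":0,"wz":0,"gripper":-1},{"tx":-150,"ty":-30,"tz":0,"wx":0,"wy":0,"wz":0,"gripper":-1},{"tx":-172,"ty":-34,"tz":0,"wx":0,"wy":0,"wz":0,"gripper":-1},{"tx":-172,"ty":-34,"tz":0,"wx":0,"wy":0,"wz":0,"gripper":-1},{"tx":-172,"ty":-34,"tz":0,"wx":0,"wy":0,"wz":0,"gripper":-1}]' 60
python3 - <<'E'
from h import *
o=r.get_obs();s=eyes.snapshot("scene")
print(o["tool_pos"],"vise~",onz(s,(163,295),.02),onz(s,(145,217),.208))
p=np.array([.519,-.220,.125]);print(R.from_euler("xyz",o["tool_rot"],degrees=True).inv().apply(p-o["tool_pos"])*1000)
E
```

```text
t: 10.1
tool_pos: [0.4997, -0.0459, 0.1643]
tool_rot: [-179.8, -0.1, 106.7]
wrist_force: [0.2, 0.8, -0.5]
finger_gap: 0.0002
finger_force: 0.0
t: 10.8
tool_pos: [0.517, -0.2183, 0.1645]
tool_rot: [-179.8, -0.2, 106.6]
wrist_force: [0.6, 0.4, -0.6]
finger_gap: 0.0002
finger_force: 0.0
[ 0.51701071 -0.21825679  0.16446827] vise~ [ 0.66645703 -0.42722526  0.02      ] [ 0.61237612 -0.42158351  0.208     ]
[-2.39101607  1.52303845 39.4550821 ]
```

```bash
python3 -m crank '[{"tx":0,"ty":0,"tz":20,"wx":0,"wy":0,"wz":0,"gripper":-1},{"tx":0,"ty":0,"tz":45,"wx":0,"wy":0,"wz":0,"gripper":-1},{"tx":0,"ty":0,"tz":60,"wx":0,"wy":0,"wz":0,"gripper":-1},{"tx":0,"ty":0,"tz":75,"wx":0,"wy":0,"wz":0,"gripper":-1},{"tx":0,"ty":0,"tz":88,"wx":0,"wy":0,"wz":0,"gripper":-1},{"tx":0,"ty":0,"tz":95,"wx":0,"wy":0,"wz":0,"gripper":-1},{"tx":0,"ty":0,"tz":95,"wx":0,"wy":0,"wz":0,"gripper":-1}]' 60
python3 -m crank '[{"tx":0,"ty":0,"tz":3,"wx":0,"wy":0,"wz":0,"gripper":-1},{"tx":0,"ty":0,"tz":6,"wx":0,"wy":0,"wz":0,"gripper":-1},{"tx":0,"ty":0,"tz":6,"wx":0,"wy":0,"wz":0,"gripper":-1}]' 60
python3 -m crank '[{"tx":0,"ty":0,"tz":3,"wx":0,"wy":0,"wz":0,"gripper":-1},{"tx":0,"ty":0,"tz":5,"wx":0,"wy":0,"wz":0,"gripper":-1},{"tx":0,"ty":0,"tz":5,"wx":0,"wy":0,"wz":0,"gripper":-1}]' 60
python3 -m crank '[{"tx":0,"ty":0,"tz":3,"wx":0,"wy":0,"wz":0,"gripper":-1},{"tx":0,"ty":0,"tz":4,"wx":0,"wy":0,"wz":0,"gripper":-1},{"tx":0,"ty":0,"tz":4,"wx":0,"wy":0,"wz":0,"gripper":-1}]' 60
```

```text
t: 11.55
tool_pos: [0.518, -0.2185, 0.0707]
tool_rot: [-179.9, -0.1, 106.7]
wrist_force: [-0.0, -0.4, 0.1]
finger_gap: 0.0004
finger_force: 0.2
t: 11.85
tool_pos: [0.519, -0.2193, 0.0661]
tool_rot: [179.9, 0.1, 106.7]
wrist_force: [0.1, -0.4, 1.0]
finger_gap: 0.0
finger_force: 0.2
t: 12.15
tool_pos: [0.5191, -0.2196, 0.0622]
tool_rot: [180.0, 0.1, 106.7]
wrist_force: [-2.2, 1.1, 6.5]
finger_gap: -0.0004
finger_force: 3.3
t: 12.45
tool_pos: [0.5185, -0.2188, 0.0565]
tool_rot: [180.0, -0.0, 106.7]
wrist_force: [-0.7, 0.4, -0.2]
finger_gap: -0.0001
finger_force: 0.0
```

The force built to 6.5 N and then dropped to zero at z = 0.0565, so the lid has probably snapped past the catch. I'll press a little more to confirm, then rise well clear and look.

```bash
python3 -m crank '[{"tx":0,"ty":0,"tz":3,"wx":0,"wy":0,"wz":0,"gripper":-1},{"tx":0,"ty":0,"tz":5,"wx":0,"wy":0,"wz":0,"gripper":-1},{"tx":0,"ty":0,"tz":5,"wx":0,"wy":0,"wz":0,"gripper":-1}]' 60
python3 -m crank '[{"tx":0,"ty":0,"tz":-20,"wx":0,"wy":0,"wz":0,"gripper":-1},{"tx":0,"ty":0,"tz":-60,"wx":0,"wy":0,"wz":0,"gripper":-1},{"tx":0,"ty":0,"tz":-105,"wx":0,"wy":0,"wz":0,"gripper":-1},{"tx":70,"ty":-50,"tz":-150,"wx":0,"wy":0,"wz":0,"gripper":-1},{"tx":110,"ty":-80,"tz":-180,"wx":0,"wy":0,"wz":0,"gripper":-1},{"tx":110,"ty":-80,"tz":-180,"wx":0,"wy":0,"wz":0,"gripper":-1},{"tx":110,"ty":-80,"tz":-180,"wx":0,"wy":0,"wz":0,"gripper":-1},{"tx":110,"ty":-80,"tz":-180,"wx":0,"wy":0,"wz":0,"gripper":-1}]' 60
python3 - <<'E'
from h import *
s=eyes.snapshot("scene"); d=eyes.snapshot("side")
a=cv2.resize(s["color"][140:300,180:420],(450,300),interpolation=cv2.INTER_CUBIC)
b=cv2.resize(d["color"][130:225,180:290],(347,300),interpolation=cv2.INTER_CUBIC)
cv2.imwrite("pics/c6.png",np.hstack([a,b])[:,:,::-1])
E
```

```text
t: 12.75
tool_pos: [0.5187, -0.219, 0.0529]
tool_rot: [-180.0, -0.0, 106.7]
wrist_force: [-2.0, 0.7, 8.9]
finger_gap: 0.0002
finger_force: 4.3
t: 13.55
tool_pos: [0.4105, -0.1363, 0.2327]
tool_rot: [179.9, 0.1, 106.7]
wrist_force: [0.3, 0.5, 0.1]
finger_gap: 0.0001
finger_force: 0.0
```

View pics/c6.png

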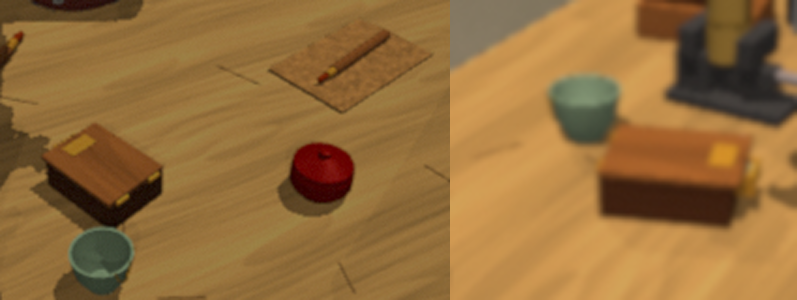

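The lid is fully shut and stays shut (scene crop 105,170; side crop 675,165). The burnisher lies inside the mat (350,55), the cup and jar are in place, and the arm is clear.

```bash
python3 -c "
from workcell import job
print(job.job_done())"
```

```text
the job is handed in; nothing more can be done
None
```

The burnisher is lying on the cork mat, the lid is clicked shut and holding by itself, the teacup and lacquer jar stand where they were, and I handed the job in after about 14 s of robot time.

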